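Roll a soft-covered roller up its ramp and stop it at the pointer

ROBOT

A 6-joint arm with a two-finger parallel gripper is mounted at the origin on a cart in front of the work surface, level with it; the furniture and walls round the work are solid. World frame = base frame: x ahead of the robot, y to its left, z up, the work surface at z = 0. Lengths are in m, angles in degrees, forces in N, time in s.
With the tool pointing down it reaches from about 0.375 to 0.9 m from the base axis. Payload 3.1 kg.
Tool frame: the origin (TCP) lies at the very end of the fingers, on their centre line; the grasp point (between the pads) lies 19 mm behind it (bot.hold_point_z is the z of the grasp point in the tool frame, in m); z points along the fingers, y is the direction in which the jaws open and shut (so a half turn about z gives the same grasp; the last joint's range is limited). The gripper opens to 87 mm and grips with 3 to 60 N. Pads are 19 mm wide; open, the fingers measure 117 mm over their backs; the gripper's body (75 mm by 190 mm) begins 51 mm behind the grasp point.
Start: joints at [59.043, 30.224, 82.088, -0, 67.689, -10.227], TCP at [0.221, 0.585, 0.223] pointing down, gripper open.
Joint ranges: [-176.69, 176.69], [-43.24, 126.21], [12.49, 139.97], [-82, 262], [0, 151.66], [-163.58, 163.58]. Speed limits (degrees/s): [159.86, 159.86, 180, 180, 180, 180].

INTERFACE

Orientations are given as a 3x3 rotation matrix whose columns are the frame's x, y, z axes.
In Python, from rig import bot gives the robot as it stands.
- The arm moves only by the tool servo_tool, never from a script. Its argument "increments" is a list of rows, each a list of 3 entries, a list of its own where there are three numbers: the closure, from 0 (fully open) to 1 (shut), then the shift along the tool's x, y, z in mm, then the turn about the tool's z in degrees. In form: [[claw, [x, y, z], turn], ...]. A call has 1 to 5 rows; each row shifts and turns the commanded pose from where the row before left it, along the tool's axes as they then stand; what a row does not reach is not made up. A row lasts 1/8 s, in which the tool goes at most 62.5 mm and 10.7 degrees, less where a joint would pass 70% of its speed; a pose out of reach is approached as far as the arm can. A call with a gripper value outside its range is refused whole. The fingers move at their own pace and stop on an object; the grip force is fixed at half the most. Time passes only in rows, so rows that do not move let the fingers close. It gives the time, the measured TCP pose, the force and the opening at its end, in the units of the state.
- bot.read_state(): the state, without advancing time (a new reading comes with each control period).
- bot.capture(name): name is "scene" or "top" or "wrist"; returns (picture, depth): 420x560x3 uint8, blue, green, red; 420x560 float32, m along the optical axis (not along the pixel's ray), 0 where there is no reading.
- bot.camera_info(name): a dict with "K" (3x3 intrinsics, pixels), "R" (3x3) and "t" (3): a world point X has camera coordinates R X + t; the wrist camera has in their place "mount" (4x4, takes a point from camera to tool coordinates, whose origin is the TCP and whose axes are the flange's). Camera axes: x right, y down, z forward; pixel columns grow to the right and rows downward; lengths in m; the calibration is good to about 2 mm. A picture is of the moment at which its call begins: read the wrist's pose just before it. camera_info takes no time and is no camera call.
- bot.hand_in(): hands the job in, once; it reports no verdict.
Trained networks look in the newest picture that a camera, given by its name, has taken for a name from the list of things; names that differ only in an ending like _2 or _b are one class to them, and where a whole thing is asked for, a point or a joint stands for the part that bears it (a point fixed in the world has none). Each returns a list of dicts, best first, with "p" (0 to 1); they miss things now and then, are a little off and sometimes report something else, mostly with a low value. They report only what shows in the picture. A call takes as long as a camera call.
- bot.find_in(camera, thing): "bbox" ([left, top, right, bottom] in pixels, round what is visible of it).
- bot.trace(camera, thing): "region" (420x560 bool, what is visible of it) and "bbox" ([left, top, right, bottom] in pixels, round what is visible of it).
The state is a dict: "time_s": time; "joint_positions": joint angles; "qvel": joint speeds; "tau": joint torques, N m; "position": TCP position; "tcp_rot": TCP orientation; "force": force on the tool from outside, world axes, zero at the start; "moment": the same for the moment, N m; "opening": opening from 0.0 (shut) to 1.0 (fully open).
Only numpy, scipy, OpenCV 4.12 (cv2) and the standard library are available. Lean on these libraries where they do the work, as an engineer would, in place of code of your own. Each camera call takes 0.05 s, during which the arm holds its last target.

TASK

The rubber-covered roller is parked in the low bay of its inspection ramp (whose deck height is re-clamped for every job), against the high end wall. Pick up the wooden rolling board by its rib, lay its flat sole on top of the roller while it is still in the bay, and roll the roller under the board up the ramp until its axle stops exactly beside the pointer on the side rail; then lift off and put the board back down flat on the bench, leaving the roller there at rest. The cover is soft: press lightly, never with more than 20 N, never touch the roller with the gripper or lift it, and leave the other tools alone.

Things in the scene. Friction and masses are not known exactly. Their poses are not given: they have to be found in the camera images.
- ramp: Inspection ramp 270x150 mm, fixed. Origin: centre of underside; x uphill along the rolling direction, z up. By x: end wall -135 to -120, 80 mm tall; bay floor height 10; slope 1:7; level top from x=14 to a low stop at 123. Height of the level top clamped anywhere from 14 to 22 mm, not measured (slope starts at x=-70 to -14). Side rails |y| 57-75, top 36. A roller let go on the slope runs back, on the level stays.
- roller: Black rubber-covered cylinder, diameter 90, length 110 mm, 0.45-0.75 kg, with 8 mm axle stubs. Origin: its centre; y along the axle, parallel to the ramp's y; x, z turn as it rolls. Starts in the bay, almost touching the end wall. Under the board it rolls without slip, half as far as the board moves. Friction about 0.6: pressed under about 3 N it slips back on the slope; 1 mm too low means 10 N or more.
- pointer: Brass pointed pin, tip up, on a small dark saddle fixed on the ramp's +y side rail, somewhere beside the level top. Origin: underside of the saddle under the pin, on the rail's top; tip 31 mm above, about level with the axle of a roller on the level top. Axes parallel to the ramp's. The roller is on the mark when its centre has x=0 in this frame.
- board: Loose wooden rolling board, 0.25 kg, sole down on the bench: plank 160x60x14 mm, across its middle an upright grip rib 24 mm thick (along x), 56 mm long (along y), from z=14 to 54 mm. Origin: centre of the flat sole; x along the plank, z up. Take the rib from above, fingers closing along the board's x.
- pliers: Bystander, loose on the bench: orange-handled pliers, 56x171x15 mm. Origin at its underside. Not to be disturbed.
- caliper: Bystander, loose on the bench: vernier calliper, 60x230x14 mm. Origin at its underside. Not to be disturbed.
- dish: Bystander, loose on the bench: round steel parts dish, 112 mm across, 29 mm high. Origin at its underside. Not to be disturbed.

How it is judged:
By the outcome, as a careful person would: the job done as asked, in the order asked, and still so for the second after the job is handed in, with the robot touching nothing.
It also fails if it takes over 72 s, if anything falls off the work surface, if the arm or the gripper's body presses on something with over 40 N, if the wrist force passes 120 N, or if a joint passes its speed limit or range.

## Working session

There is one attempt and no reset: what is moved stays moved. The work goes in short steps, Python scripts to look and compute and a tool call to move; the robot and the scene stay as the last step left them, time stands still between calls to the robot, and variables do not carry over. Pictures are saved under pics/ and viewed, and the job is handed in when it is done.

Besides the shell and the picture viewer there is one more tool, called after ">>>" in YAML: its name, and indented under it one key for each argument. servo_tool: Moves the arm, as the interface text tells. Its arguments: {"type":"object","properties":{"increments":{"type":"array","items":{"type":"array"}}},"required":["increments"]}

```bash
mkdir -p pics; ls
python3 - <<'E'
from rig import bot
import cv2,numpy as np
np.set_printoptions(precision=4,suppress=True)
s=bot.read_state(); print(s)
for n in ["scene","top","wrist"]:
    im,d=bot.capture(n); cv2.imwrite(f"pics/{n}0.png",im); np.save(f"pics/{n}0d.npy",d)
    print(n,bot.camera_info(n))
    for t in ["ramp","roller","pointer","board","pliers","caliper","dish"]:
        r=bot.find_in(n,t); print(n,t,[(x["p"],x["bbox"]) for x in r[:2]])
E
```

```text
pics
{'time_s': 0.0, 'joint_positions': array([ 59.0432,  30.2762,  82.1551,   0.0004,  67.69  , -10.227 ]), 'qvel': array([ 0.0788,  0.0581,  0.0272,  0.0312,  0.0097, -0.0295]), 'tau': array([ -0.0004, -44.0039, -17.6597,   0.0634,   0.0582,  -0.0002]), 'position': array([0.2208, 0.5839, 0.2216]), 'tcp_rot': array([[-0.9353,  0.354 , -0.0011],
       [ 0.354 ,  0.9353, -0.0018],
       [ 0.0004, -0.0021, -1.    ]]), 'force': array([-0.2873, -0.4192, -0.2865]), 'moment': array([ 0.0311, -0.0097, -0.0512]), 'opening': 0.9979505109228879}
scene {'K': array([[436.2763,   0.    , 284.5678],
       [  0.    , 436.2763, 211.9104],
       [  0.    ,   0.    ,   1.    ]]), 'R': array([[ 0.8722, -0.489 ,  0.0136],
       [-0.3665, -0.6716, -0.6439],
       [ 0.324 ,  0.5566, -0.765 ]]), 't': array([-0.435 ,  0.2228,  0.9746])}
scene ramp [(0.7, [254.4, 175.2, 363.6, 275.3])]
scene roller [(0.76, [297.3, 203.3, 352.0, 258.5])]
scene pointer []
scene board [(0.74, [329.6, 288.3, 398.9, 344.8]), (0.46, [197.7, 228.5, 276.3, 290.8])]
scene pliers []
scene caliper [(0.59, [200.8, 228.0, 275.5, 29
[... 416 characters left out ...]
7.3, 347.3, 198.4])]
top pointer [(0.24, [246.3, 141.0, 355.4, 218.8])]
top board [(0.82, [391.4, 161.1, 415.9, 222.3])]
top pliers [(0.96, [208.0, 218.9, 260.1, 262.8])]
top caliper [(0.56, [283.9, 212.9, 320.4, 299.2])]
top dish [(0.59, [141.3, 173.7, 184.1, 216.3])]
wrist {'K': array([[297.1957,   0.    , 280.6825],
       [  0.    , 297.1957, 210.1934],
       [  0.    ,   0.    ,   1.    ]]), 'mount': array([[ 0.0003, -0.9523, -0.3052,  0.0852],
       [ 1.    ,  0.0003,  0.0001, -0.0001],
       [-0.    , -0.3052,  0.9523, -0.1623],
       [ 0.    ,  0.    ,  0.    ,  1.    ]])}
wrist ramp []
wrist roller []
wrist pointer []
wrist board []
wrist pliers []
wrist caliper []
wrist dish []
```

Run:
```python
import cv2
a=cv2.imread("pics/top0.png")[120:310,130:430]; cv2.imwrite("pics/t1.png",cv2.resize(a,None,fx=2.6,fy=2.6,interpolation=cv2.INTER_CUBIC))
a=cv2.imread("pics/scene0.png")[110:350,180:410]; cv2.imwrite("pics/s1.png",cv2.resize(a,None,fx=2.5,fy=2.5,interpolation=cv2.INTER_CUBIC))
```

```text
(no output)
```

View pics/t1.png

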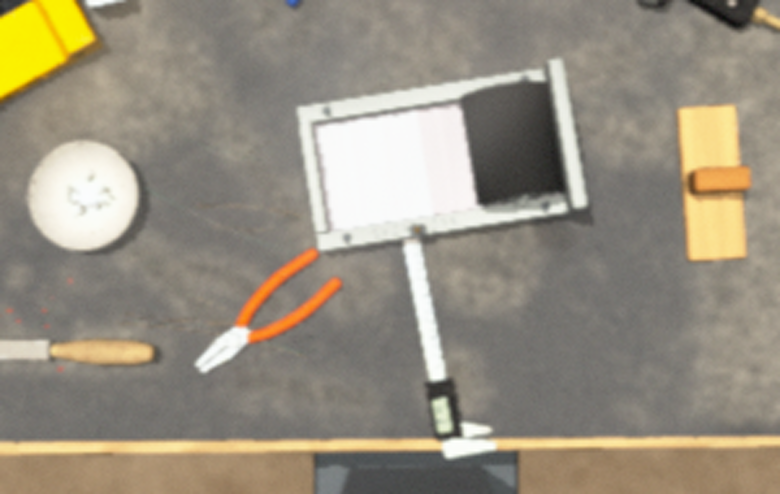

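View pics/s1.png

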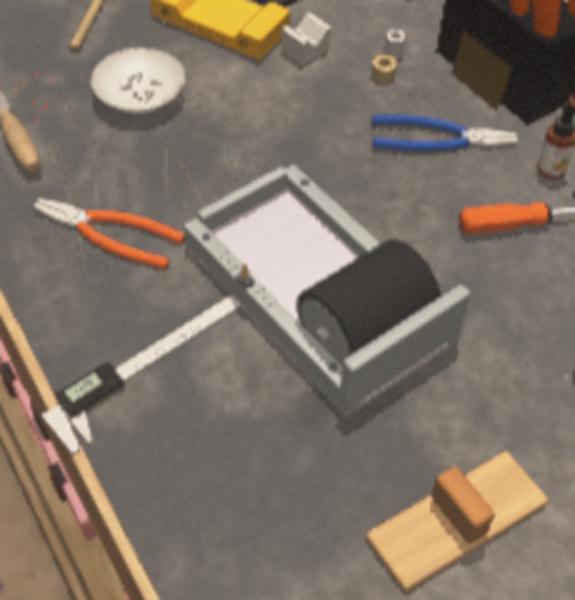

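View pics/wrist0.png

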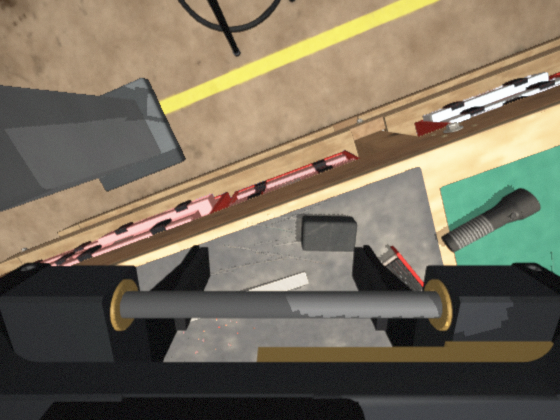

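The top view shows the ramp with its end wall on the right, so uphill is to the left, roughly world +y. The roller sits against the wall and the pointer is at the lower rail (zoom 415,230). The board stands apart at right (zoom 713,182). Next I'll measure from depth.

```bash
cat > h.py <<'E'
import numpy as np,cv2
np.set_printoptions(precision=4,suppress=True,linewidth=150)
from rig import bot
def cloud(d,ci):
    K=ci["K"]; v,u=np.mgrid[:d.shape[0],:d.shape[1]]
    P=np.stack([(u-K[0,2])/K[0,0]*d,(v-K[1,2])/K[1,1]*d,d],-1)
    return (P-ci["t"])@ci["R"]
E
python3 - <<'E'
from h import *
for n in ["top","scene"]:
    im=cv2.imread(f"pics/{n}0.png"); d=np.load(f"pics/{n}0d.npy"); P=cloud(d,bot.camera_info(n))
    ok=d>0
    x,y,z=P[...,0],P[...,1],P[...,2]
    reg=ok&(x>.3)&(x<.7)&(y>-.4)&(y<.35)
    print(n,"bench z",np.median(z[reg&(abs(z)<.008)]),np.std(z[reg&(abs(z)<.008)]))
    h,e=np.histogram(z[reg],bins=np.arange(.004,.13,.002)); print([(round(a*1e3),int(b)) for a,b in zip(e,h) if b>8])
    # board
    hsv=cv2.cvtColor(im,cv2.COLOR_BGR2HSV)
    for nm,zl,zh in [("plank",.009,.018),("rib",.048,.058)]:
        m=reg&(z>zl)&(z<zh)&(y<-.15)&(y>-.33)&(x>.38)
        m&=(y< -.2) if n=="top" else True
        pts=P[m]; print(nm,m.sum(),np.median(pts,0) if len(pts) else 0)
        if len(pts)>10:
            r=cv2.minAreaRect((pts[:,:2]*1000).astype(np.float32)); print(r)
    for nm,zl,zh in [("rail",.032,.040),("wall",.076,.084),("level",.012,.025),("rolltop",.096,.105)]:
        m=reg&(z>zl)&(z<zh)&(y>-.2)&(y<.12)&(x>.4)
        pts=P[m]; print(nm,m.sum(),np.median(pts,0) if len(pts) else 0)
        if len(pts)>10:
            r=cv2.minAreaRect((pts[:,:2]*1000).astype(np.float32)); print(r)
E
```

```text
top bench z 0.00047185488885158214 0.002315733939674879
[(4, 1696), (6, 337), (8, 375), (10, 766), (12, 1165), (14, 1172), (16, 815), (18, 391), (20, 196), (22, 143), (24, 137), (26, 117), (28, 98), (30, 103), (32, 264), (34, 418), (36, 358), (38, 154), (40, 70), (42, 90), (44, 64), (46, 21), (48, 27), (50, 42), (52, 74), (54, 66), (56, 42), (58, 22), (60, 16), (62, 29), (64, 22), (66, 30), (68, 31), (70, 29), (72, 37), (74, 54), (76, 118), (78, 183), (80, 127), (82, 84), (84, 74), (86, 67), (88, 83), (90, 108), (92, 119), (94, 168), (96, 205), (98, 201), (100, 111), (102, 15)]
plank 915 [ 0.5313 -0.304   0.0132]
((572.4985961914062, -298.06610107421875), (254.91343688964844, 63.775203704833984), 0.0027171848341822624)
rib 173 [ 0.5242 -0.3046  0.0533]
((523.6115112304688, -305.4560241699219), (48.730525970458984, 23.8111572265625), 89.24517059326172)
rail 1115 [ 0.505  -0.0095  0.0357]
((549.891357421875, -19.125137329101562), (150.36053466796875, 255.79055786132812), 8.15544605255127)
wall 512 [ 0.5627 -0.1449  0.0796]
((562.85205078125, -109.242919921875), (149.2871551513672, 101.
[... 1018 characters left out ...]
97431182861328)
rib 331 [ 0.5238 -0.2958  0.0536]
((563.6760864257812, -240.55233764648438), (133.77597045898438, 176.77142333984375), 1.7420566082000732)
rail 1028 [ 0.4979 -0.0067  0.036 ]
((550.0885620117188, -25.246185302734375), (151.15272521972656, 270.4336242675781), 8.185076713562012)
wall 549 [ 0.5585 -0.1451  0.0799]
((562.249267578125, -108.5318603515625), (149.4785614013672, 101.80830383300781), 8.094815254211426)
level 1868 [0.539  0.0292 0.0168]
((520.6683349609375, -18.362457275390625), (186.8052215576172, 301.2462463378906), 11.22477912902832)
rolltop 564 [ 0.5583 -0.0999  0.0986]
((560.74365234375, -99.20807647705078), (110.869384765625, 45.284339904785156), 9.8018159866333)
```

```bash
cat >> h.py <<'E'
from scipy.optimize import minimize
def seg(P,m): return P[m]
E
python3 - <<'E'
from h import *
# ramp initial
th=np.deg2rad(8.15)
ex=np.array([-np.sin(th),np.cos(th)]); ey=np.array([-ex[1],ex[0]])
for n in ["top","scene"]:
    im=cv2.imread(f"pics/{n}0.png"); d=np.load(f"pics/{n}0d.npy"); P=cloud(d,bot.camera_info(n))
    x,y,z=P[...,0],P[...,1],P[...,2]; ok=d>0
    # board by bounding (plank)
    m=ok&(z>.008)&(z<.020)&(x>.4)&(x<.63)&(y<-.25)&(y>-.36)
    m=cv2.morphologyEx(m.astype(np.uint8),cv2.MORPH_OPEN,np.ones((3,3)))>0
    pts=P[m]; r=cv2.minAreaRect((pts[:,:2]*1000).astype(np.float32)); print(n,"plank",len(pts),r)
    c=pts[:,:2]-pts[:,:2].mean(0); w,v=np.linalg.eigh(c.T@c); print("pca",v[:,1],np.rad2deg(np.arctan2(v[1,1],v[0,1])))
    m=ok&(z>.047)&(z<.060)&(x>.45)&(x<.6)&(y<-.25)&(y>-.36)
    pts=P[m]; r=cv2.minAreaRect((pts[:,:2]*1000).astype(np.float32)); print("rib",len(pts),r,pts.mean(0))
    # rails
    m=ok&(z>.032)&(z<.040)&(x>.4)&(y>-.2)&(y<.13); p=P[m]
    o=np.array([.551,-.02]); a=(p[:,:2]-o)@ex; b=(p[:,:2]-o)@ey
    for s in (1,-1):
        q=(b*s>.05)&(b*s<.082)&(abs(a)<.12); f=np.polyfit(a[q],b[q],1); print("rail",s,q.sum(),f[0]*57.3,f[1]*1e3, np.percentile(b[q],[2,98])*1e3)
    print("a range of rail",np.percentile(a,[0.5,1,2,98,99,99.5])*1e3)
    A=(P[...,:2]-o)@ex; B=(P[...,:2]-o)@ey
    m=ok&(z>.07)&(z<.0835)&(A<-.1); print("wall a",m.sum(),np.percentile(A[m],[2,5,50,95,98])*1e3,np.median(z[m]), "b",np.percentile(B[m],[1,99])*1e3)
    for lo,hi in [(.025,.045),(.045,.065),(.065,.085),(.085,.105),(0.02,.11),(-.02,-.005),(-.035,-.02),(-.005,.01)]:
        m=ok&(A>lo)&(A<hi)&(abs(B)<.045); print("deck",lo,hi,m.sum(),np.median(z[m])*1e3)
    m=ok&(z>.04)&(z<.075)&(A>-.01)&(A<.12)&(B>.05)&(B<.085); print("pin",m.sum(),np.c_[A[m],B[m],z[m]]*1e3)
    m=ok&(z>.085)&(A<-.0)&(abs(B)<.05)&(A>-.14); q=np.c_[A[m],z[m]]
    f=minimize(lambda t:np.abs(np.hypot(q[:,0]-t[0],q[:,1]-t[1])-.045).sum(),[-.08,.055],method="Nelder-Mead"); print("roller A,z",f.x*1e3)
    if n=="top": np.save("pics/m.npy",m)
E
```

```text
top plank 1065 ((524.3742065429688, -309.33062744140625), (160.4223175048828, 60.26243591308594), 2.88973331451416)
pca [-0.9992 -0.0404] -177.68544107655612
rib 198 ((523.728515625, -308.68194580078125), (55.26557540893555, 23.96961784362793), 89.61742401123047) [ 0.5236 -0.3081  0.0532]
rail 1 541 -0.04391931353227897 67.16946984254882 [58.5153 75.7947]
rail -1 483 1.1640396261625199 -65.63535203738004 [-73.3126 -56.0086]
a range of rail [-162.4641 -152.1323 -127.1043  124.0116  126.0688  127.2762]
wall a 1138 [-428.3068 -408.3009 -165.6565 -115.4238 -110.7408] 0.07866375853692414 b [-326.0237   70.7585]
deck 0.025 0.045 244 16.185439159868405
deck 0.045 0.065 245 16.098401891886404
deck 0.065 0.085 243 16.0757350795817
deck 0.085 0.105 245 15.86723416220145
deck 0.02 0.11 1099 16.065523725494657
deck -0.02 -0.005 182 12.56501143601869
deck -0.035 -0.02 180 11.171072596424787
deck -0.005 0.01 184 15.371210292217619
pin 32 [[ 16.3982  64.205   40.0694]
 [118.0852  51.1728  43.8542]
 [ 27.2255  65.2413  41.1035]
 [ 24.6938  65.8639  44.801 ]
 [ 19.5033  66.6444  44.2655]
 [118.5203  
[... 2497 characters left out ...]
9  50.6079]
 [ 23.5703  73.0782  51.4524]
 [ 27.9124  66.6552  42.4149]
 [ 25.3802  65.4272  44.009 ]
 [ 32.0488  76.114   41.3295]
 [ 30.3289  74.2623  41.6615]
 [ 26.4818  74.0047  45.289 ]
 [ 24.1274  72.648   46.6184]
 [ 25.2487  68.66    42.5437]
 [ 23.3979  66.9169  43.0863]
 [ 30.2674  77.443   40.0856]
 [ 27.432   76.4211  42.1506]
 [ 25.8904  74.4458  42.2141]
 [ 22.8794  73.5789  44.5698]
 [ 22.4553  70.7634  42.8919]
 [ 20.5143  65.9375  41.2264]
 [ 23.185   76.469   42.4296]
 [ 19.2599  76.2982  46.234 ]
 [ 20.7527  72.0382  41.5445]
 [ 21.3729  77.8237  41.2595]
 [ 19.6171  76.0186  41.6669]]
roller A,z [-78.2448  54.8815]
  return _methods._mean(a, axis=axis, dtype=dtype,
  ret = ret.dtype.type(ret / rcount)
```

>>> servo_tool:
  increments:
    - [0,[-47.4,-33,0],0]
    - [0,[-47.4,-33,0],0]
    - [0,[-47.4,-33,0],0]
    - [0,[-47.4,-33,0],0]
    - [0,[-47.4,-33,0],0]

```text
time_s: 1.82
position: [0.3855, 0.3449, 0.2228]
tcp_rot: [[-0.935, 0.354, 0.001], [0.354, 0.935, 0.0], [-0.001, 0.001, -1.0]]
force: [0.8, 0.1, -0.7]
opening: 1.0
```

>>> servo_tool:
  increments:
    - [0,[-47.4,-33,0],0]
    - [0,[-47.4,-33,0],0]
    - [0,[-26.7,-49.7,0],0]
    - [0,[-26.7,-49.7,0],0]
    - [0,[-26.7,-49.7,0],0]

```text
time_s: 2.45
position: [0.4723, 0.0814, 0.2228]
tcp_rot: [[-0.935, 0.354, 0.001], [0.354, 0.935, -0.0], [-0.001, 0.0, -1.0]]
force: [0.3, 0.3, 0.8]
opening: 0.998
```

>>> servo_tool:
  increments:
    - [0,[-26.7,-49.7,0],0]
    - [0,[-26.7,-49.7,0],0]
    - [0,[-26.7,-49.7,0],0]
    - [0,[-26.7,-49.7,0],0]
    - [0,[-26.7,-49.7,0],0]

```text
time_s: 3.08
position: [0.5089, -0.1984, 0.2228]
tcp_rot: [[-0.935, 0.354, 0.001], [0.354, 0.935, -0.0], [-0.001, 0.0, -1.0]]
force: [-0.8, 0.4, -0.6]
opening: 1.001
```

>>> servo_tool:
  increments:
    - [0,[-26.7,-49.7,0],0]
    - [0,[-26.7,-49.7,0],0]
    - [0,[0,0,0],10]
    - [0,[0,0,0],10]
    - [0,[0,0,0],10]

```text
time_s: 3.7
position: [0.5234, -0.3086, 0.2224]
tcp_rot: [[-0.628, 0.778, -0.0], [0.778, 0.628, 0.0], [0.0, 0.0, -1.0]]
force: [0.3, 0.5, -0.6]
opening: 1.004
```

>>> servo_tool:
  increments:
    - [0,[0,0,0],10]
    - [0,[0,0,0],10]
    - [0,[0,0,0],10]
    - [0,[0,0,0],6.8]
    - [0,[0,0,0],0]

```text
time_s: 4.32
position: [0.5236, -0.3083, 0.2226]
tcp_rot: [[-0.045, 0.999, 0.0], [0.999, 0.045, -0.0], [-0.0, 0.0, -1.0]]
force: [0.1, 0.3, -0.3]
opening: 0.997
```

```bash
cat >> h.py <<'E'
def wcloud(d,s,ci):
    K=ci["K"]; v,u=np.mgrid[:d.shape[0],:d.shape[1]]
    P=np.stack([(u-K[0,2])/K[0,0]*d,(v-K[1,2])/K[1,1]*d,d],-1)
    M=ci["mount"]; return (P@M[:3,:3].T+M[:3,3])@s["tcp_rot"].T+s["position"]
E
python3 - <<'E'
from h import *
s=bot.read_state(); im,d=bot.capture("wrist"); cv2.imwrite("pics/w1.png",im)
P=wcloud(d,s,bot.camera_info("wrist")); x,y,z=P[...,0],P[...,1],P[...,2]; ok=d>0
print(s["position"],[(r["p"],r["bbox"]) for r in bot.find_in("wrist","board")])
m=ok&(z>.007)&(z<.02)&(x>.42)&(x<.63)&(y<-.25)&(y>-.37)
m=cv2.morphologyEx(m.astype(np.uint8),cv2.MORPH_OPEN,np.ones((5,5)))>0
print(m.sum(),cv2.minAreaRect((P[m][:,:2]*1000).astype(np.float32)),np.median(z[m]))
m=ok&(z>.049)&(z<.059)&(x>.45)&(x<.6)&(y<-.25)&(y>-.37)
m=cv2.morphologyEx(m.astype(np.uint8),cv2.MORPH_OPEN,np.ones((5,5)))>0
print(m.sum(),cv2.minAreaRect((P[m][:,:2]*1000).astype(np.float32)),np.median(z[m]))
q=P[m][:,:2]; c=q-q.mean(0); w,v=np.linalg.eigh(c.T@c); print(q.mean(0),np.rad2deg(np.arctan2(v[1,1],v[0,1])))
E
```

```text
[ 0.5236 -0.3083  0.2226] [(0.65, [220.7, 161.2, 345.4, 214.2])]
4761 ((522.7860717773438, -307.8802490234375), (160.32376098632812, 59.09463119506836), 2.6521027088165283) 0.014251932569528225
941 ((523.1752319335938, -307.8657531738281), (22.994367599487305, 54.85509490966797), 2.039750814437866) 0.05394694140779874
[ 0.5228 -0.3067] 91.76462874666147
```

View pics/w1.png

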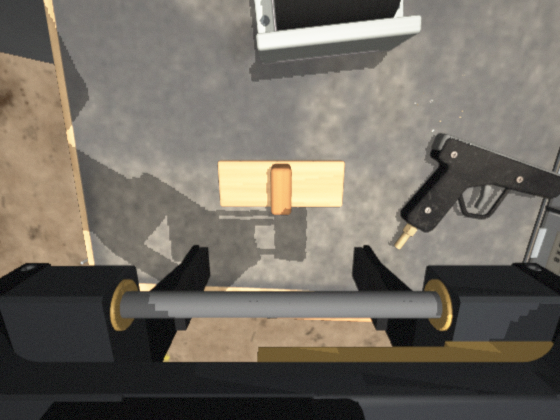

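The wrist picture shows the board's rib at (281,190), centred between the fingers. Wrist depth puts its centre at (0.523,-0.308) and its yaw at 2.4°, which agrees with the other cameras. I'll descend now.

>>> servo_tool:
  increments:
    - [0,[0,-0.5,50],0]
    - [0,[0,0,50],0]
    - [0,[0,0,50],0]
    - [0,[0,0,35],0]
    - [0,[0,0,17],0]

```text
time_s: 5.05
position: [0.5222, -0.3076, 0.0185]
tcp_rot: [[-0.044, 0.999, -0.002], [0.999, 0.044, 0.002], [0.002, -0.002, -1.0]]
force: [0.3, -0.1, -0.2]
opening: 0.999
```

>>> servo_tool:
  increments:
    - [0,[0,0,0],0]
    - [1,[0,0,0],0]
    - [1,[0,0,0],0]
    - [1,[0,0,0],0]
    - [1,[0,0,0],0]

```text
time_s: 5.68
position: [0.5233, -0.3085, 0.0212]
tcp_rot: [[-0.043, 0.999, 0.001], [0.999, 0.043, -0.001], [-0.001, 0.001, -1.0]]
force: [0.1, -0.0, 0.4]
opening: 0.633
```

>>> servo_tool:
  increments:
    - [1,[0,0,0],0]
    - [1,[0,0,0],0]
    - [1,[0,0,0],0]
    - [1,[0,0,-5],0]
    - [1,[0,0,-15],0]

```text
time_s: 6.3
position: [0.5221, -0.3075, 0.0401]
tcp_rot: [[-0.043, 0.999, -0.002], [0.999, 0.043, 0.002], [0.002, -0.002, -1.0]]
force: [0.4, -0.5, -2.8]
opening: 0.274
```

>>> servo_tool:
  increments:
    - [1,[0,0,-40],0]
    - [1,[0,0,-40],0]
    - [1,[0,0,-40],0]
    - [1,[0,0,0],-10.6]
    - [1,[0,0,0],-10.6]

```text
time_s: 6.92
position: [0.5231, -0.3083, 0.1625]
tcp_rot: [[-0.407, 0.913, 0.002], [0.913, 0.407, -0.001], [-0.002, 0.001, -1.0]]
force: [-0.5, 0.9, -2.5]
opening: 0.272
```

>>> servo_tool:
  increments:
    - [1,[0,0,0],-10.6]
    - [1,[0,0,0],-10.6]
    - [1,[0,0,0],-10.6]
    - [1,[0,0,0],-10.6]
    - [1,[0,0,0],-10.6]

```text
time_s: 7.55
position: [0.5228, -0.3081, 0.1614]
tcp_rot: [[-0.974, 0.225, 0.0], [0.225, 0.974, -0.0], [-0.0, -0.0, -1.0]]
force: [0.9, -0.7, -2.0]
opening: 0.274
```

>>> servo_tool:
  increments:
    - [1,[0,0,0],-10.6]
    - [1,[0,0,0],-10.6]
    - [1,[-32,50,0],0]
    - [1,[-36,50,0],0]
    - [1,[0,0,0],0]

```text
time_s: 8.18
position: [0.5778, -0.1954, 0.1613]
tcp_rot: [[-0.99, -0.143, 0.0], [-0.143, 0.99, 0.001], [-0.001, 0.001, -1.0]]
force: [-1.0, -0.3, -2.8]
opening: 0.268
```

Run:
```python
from h import *
s=bot.read_state(); im,d=bot.capture("wrist"); cv2.imwrite("pics/w2.png",im); np.save("pics/w2d.npy",d)
np.savez("pics/w2s.npz",p=s["position"],r=s["tcp_rot"]); print(s)
for t in ["pointer","roller","ramp","board"]: print(t,[(r["p"],r["bbox"]) for r in bot.find_in("wrist",t)])
```

```text
{'time_s': 8.175, 'joint_positions': array([ -29.2117,   33.2478,   87.6733,    0.0877,   59.0947, -127.4594]), 'qvel': array([-3.9866,  0.2287, -0.0943, -3.5396, -0.5872, -1.3585]), 'tau': array([  1.7145, -45.5807, -16.1541,   0.3082,   0.0466,   0.1342]), 'position': array([ 0.5778, -0.1954,  0.1613]), 'tcp_rot': array([[-0.9898, -0.1427,  0.0004],
       [-0.1427,  0.9898,  0.0013],
       [-0.0006,  0.0012, -1.    ]]), 'force': array([-0.9513, -0.3188, -2.7688]), 'moment': array([-0.0225,  0.0394, -0.0024]), 'opening': 0.26825858536255104}
pointer [(0.84, [493.7, 121.2, 527.4, 139.7])]
roller [(0.63, [343.3, 137.5, 449.8, 275.9])]
ramp [(0.81, [318.5, 121.1, 559.5, 267.4])]
board [(0.71, [151.1, 206.1, 411.9, 336.6])]
```

View pics/w2.png

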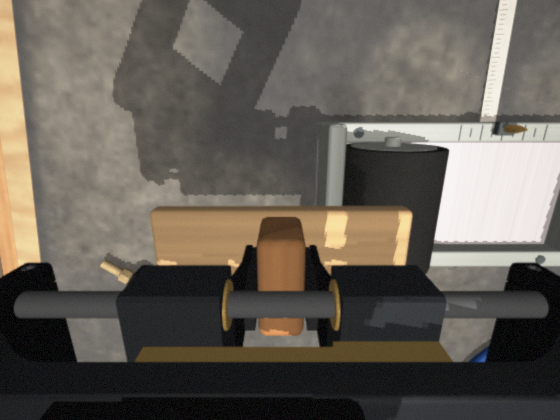

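The wrist view shows the board held square. The roller stub is at (393,141), the pointer saddle at (500,129), its tip at (525,129), and the ramp edges run parallel to the image rows. Next I'll refine the ramp, roller and pointer positions in the tool frame.

Run:
```python
from h import *
f=np.load("pics/w2s.npz"); s=dict(position=f["p"],tcp_rot=f["r"]); d=np.load("pics/w2d.npy"); P=wcloud(d,s,bot.camera_info("wrist"))
p0=f["p"].copy(); ex=f["r"][:2,1]; ex=ex/np.hypot(*ex); ey=np.array([-ex[1],ex[0]])
A=((P[...,:2]-p0[:2])@ex)*1e3; B=((P[...,:2]-p0[:2])@ey)*1e3; z=P[...,2]*1e3; ok=d>0
print("yaw",np.rad2deg(np.arctan2(ex[1],ex[0])))
m=ok&(abs(z-36)<3)&(B>30)&(B<100)&(A>60)&(A<260); 
q=m; print("rail near",q.sum(), np.percentile(B[q],[2,50,98]),np.degrees(np.polyfit(A[q],B[q],1)[0]))
for lo,hi in [(70,110),(110,150),(150,190),(190,230)]:
    k=q&(A>lo)&(A<hi); print(lo,np.percentile(B[k],[3,50,97]))
m2=ok&(abs(z-80)<3)&(A>20)&(A<90)&(B>-80)&(B<100); print("wall",m2.sum(),np.percentile(A[m2],[3,50,97]),np.percentile(B[m2],[3,97]))
for lo,hi in [(20,40),(40,60),(60,80)]:
    k=m2&(B>lo)&(B<hi); print(lo,k.sum(),np.percentile(A[k],[3,50,97]) if k.sum() else 0)
m=ok&(z>41)&(B>45)&(B<95)&(A>150); print("pin",np.c_[A[m],B[m],z[m]][::6].round(1))
m=ok&(z>75)&(A>80)&(A<190)&(B>-20)&(B<52)&(z<103); q=np.c_[A[m],z[m]]
g=minimize(lambda t:np.abs(np.hypot(q[:,0]-t[0],q[:,1]-t[1])-45).sum(),[120,55],method="Nelder-Mead"); print("roller",m.sum(),g.x,g.fun/len(q))
# stub
m=ok&(z>45)&(z<70)&(B>56.5)&(B<72)&(A>60)&(A<150); print("stub",m.sum(),np.median(A[m]),np.percentile(A[m],[5,95]),np.median(z[m]))
for lo,hi in [(180,200),(200,220),(220,250)]:
    m=ok&(A>lo)&(A<hi)&(abs(B)<45)&(z<30)&(z>5); print("deck",lo,m.sum(),np.median(z[m]))
m=ok&(abs(z)<5)&(B>85); print("bench",np.median(z[m]))
m=ok&(z<160)&(z>115)&(abs(A)<100)&(B>-20)&(B<40)
print("plank",cv2.minAreaRect(np.c_[A[m],B[m]].astype(np.float32)),np.median(z[m]))
```

```text
yaw 98.20264842829764
rail near 3814 [60.5298 68.962  77.9194] -0.2914252056532123
70 [58.9562 69.8374 77.8873]
110 [60.5388 69.8044 77.8984]
150 [60.6227 69.7911 77.9072]
190 [60.5701 66.1662 77.9234]
wall 1868 [38.8212 47.3998 64.2764] [13.2383 75.2415]
20 553 [38.974  48.0328 63.9307]
40 643 [38.9397 48.5856 76.4307]
60 420 [38.7226 45.2303 52.2412]
pin [[198.8  79.   42.2]
 [203.5  79.   43.3]
 [208.9  79.   43.3]
 [198.4  78.1  43.1]
 [202.9  78.2  44.4]
 [208.8  78.1  43.7]
 [198.   77.2  42.7]
 [202.1  77.3  44.5]
 [207.6  77.3  44.4]
 [213.3  77.3  44.1]
 [199.8  76.5  45.5]
 [205.4  76.5  45.3]
 [205.7  76.7  52. ]
 [199.1  75.5  43. ]
 [203.6  75.6  44.2]
 [204.6  75.8  50.1]
 [204.6  76.   57.1]
 [198.2  74.6  43.3]
 [202.3  74.7  45.1]
 [203.   75.   51.5]
 [203.2  75.2  58.1]
 [206.9  75.3  60. ]
 [200.5  73.8  44.1]
 [203.   74.   48.1]
 [203.3  74.2  54.8]
 [204.1  74.5  60.6]
 [206.5  74.6  64. ]
 [202.7  72.9  42.5]
 [202.4  73.2  50.4]
 [203.5  73.4  55.9]
 [204.2  73.7  61.8]
 [206.7  73.8  65.1]
 [201.   72.   43.9]
 [203.4  72.2  48.1]
 [203.4  72.6  55.2]
 [204.2  72.8  61. ]
 [205.5  73.1  65.7]
 [199.5  71.1  43.7]
 [202.9  71.3  46.6]
 [203.4  71.6  53.1]
 [203.5  72.   59.9]
 [206.5  72.1  62.7]
 [200.1  70.3  44.4]
 [204.4  70.4  46.1]
 [203.8  70.8  54.1]
 [205.5  71.1  58.6]
 [198.4  69.3  43.2]
 [203.1  69.4  44.4]
 [208.1  69.5  45. ]
 [204.9  70.1  56.4]
 [198.6  68.5  43.3]
 [202.7  68.6  45.3]
 [209.3  68.5  43.7]
 [198.5  67.6  43.8]
 [204.5  67.6  43.1]
 [209.6  67.6  43.6]]
roller 3823 [99.0851 55.0355] 0.4283219225540419
stub 408 97.17002552417766 [ 64.7583 134.2488] 60.0277797775911
deck 180 1566 16.623740407199605
deck 200 1513 16.792427642692427
deck 220 2259 16.78535656019345
bench 1.1609676222098937
plank ((0.1315765380859375, 9.036715507507324), (43.82488250732422, 158.894775390625), 89.97644805908203) 154.82246899687556
```

>>> servo_tool:
  increments:
    - [1,[3,46,0],0]
    - [1,[0,0,18],0]
    - [1,[0,0,18],0]
    - [1,[0,0,2],0]
    - [1,[0,0,0],0]

```text
time_s: 9.05
position: [0.5675, -0.1559, 0.1228]
tcp_rot: [[-0.991, -0.135, 0.0], [-0.135, 0.991, -0.0], [-0.0, -0.0, -1.0]]
force: [0.5, -0.8, -2.4]
opening: 0.273
```

>>> servo_tool:
  increments:
    - [1,[0,0,1],0]
    - [1,[0,0,0],0]

```text
time_s: 9.3
position: [0.5677, -0.1551, 0.1221]
tcp_rot: [[-0.991, -0.137, 0.001], [-0.137, 0.991, -0.0], [-0.001, -0.001, -1.0]]
force: [0.0, 0.3, -3.3]
opening: 0.27
```

>>> servo_tool:
  increments:
    - [1,[-1,4,0],-0.4]
    - [1,[0,0,0.8],0]
    - [1,[0,0,0],0]

```text
time_s: 9.68
position: [0.5679, -0.1505, 0.1207]
tcp_rot: [[-0.99, -0.144, -0.0], [-0.144, 0.99, -0.0], [0.0, -0.0, -1.0]]
force: [-0.3, 0.2, -2.4]
opening: 0.275
```

>>> servo_tool:
  increments:
    - [1,[0,0,0.4],0]
    - [1,[0,0,0],0]

```text
time_s: 9.93
position: [0.5679, -0.1507, 0.1205]
tcp_rot: [[-0.99, -0.144, 0.0], [-0.144, 0.99, -0.0], [-0.0, -0.0, -1.0]]
force: [0.6, -0.9, -1.3]
opening: 0.273
```

>>> servo_tool:
  increments:
    - [1,[0,0,0.4],0]
    - [1,[0,0,0],0]

```text
time_s: 10.18
position: [0.568, -0.1508, 0.1204]
tcp_rot: [[-0.99, -0.144, 0.0], [-0.144, 0.99, -0.0], [-0.0, -0.0, -1.0]]
force: [-1.5, 0.4, 2.4]
opening: 0.272
```

>>> servo_tool:
  increments:
    - [1,[0,0,0.3],0]
    - [1,[0,0,0],0]

```text
time_s: 10.42
position: [0.568, -0.1508, 0.1203]
tcp_rot: [[-0.99, -0.144, 0.0], [-0.144, 0.99, -0.0], [-0.0, -0.0, -1.0]]
force: [-1.3, 0.1, 5.3]
opening: 0.275
```

>>> servo_tool:
  increments:
    - [1,[0,3,0],0]
    - [1,[0,4,0],0]
    - [1,[0,4,0],0]

```text
time_s: 10.8
position: [0.5664, -0.1399, 0.1203]
tcp_rot: [[-0.99, -0.144, 0.001], [-0.144, 0.99, -0.0], [-0.0, -0.0, -1.0]]
force: [-1.3, 0.6, 5.2]
opening: 0.275
```

>>> servo_tool:
  increments:
    - [1,[0,5,0],0]
    - [1,[0,5,0],0]
    - [1,[0,5,0],0]

```text
time_s: 11.18
position: [0.5643, -0.125, 0.1204]
tcp_rot: [[-0.99, -0.144, 0.001], [-0.144, 0.99, -0.001], [-0.001, -0.001, -1.0]]
force: [-1.1, 0.1, 6.0]
opening: 0.277
```

>>> servo_tool:
  increments:
    - [1,[0,5,0],0]
    - [1,[0,5,0],0]
    - [1,[0,5,0],0]

```text
time_s: 11.55
position: [0.5622, -0.1102, 0.1204]
tcp_rot: [[-0.99, -0.144, 0.001], [-0.144, 0.99, -0.001], [-0.001, -0.001, -1.0]]
force: [-1.5, -0.1, 6.3]
opening: 0.274
```

>>> servo_tool:
  increments:
    - [1,[0,5,-0.1],0]
    - [1,[0,5,0],0]
    - [1,[0,5,0],0]
    - [1,[0,5,0],0]
    - [1,[0,5,0],0]

```text
time_s: 12.18
position: [0.5586, -0.0855, 0.1204]
tcp_rot: [[-0.99, -0.144, 0.001], [-0.144, 0.99, -0.001], [-0.001, -0.001, -1.0]]
force: [-1.5, -1.0, 5.1]
opening: 0.274
```

>>> servo_tool:
  increments:
    - [1,[0,5,0],0]
    - [1,[0,4,0],0]

```text
time_s: 12.42
position: [0.5573, -0.0765, 0.1204]
tcp_rot: [[-0.99, -0.144, 0.001], [-0.144, 0.99, -0.001], [-0.001, -0.001, -1.0]]
force: [-1.6, -0.3, 5.7]
opening: 0.276
```

```bash
cat > look.py <<'E'
from h import *
import sys
s=bot.read_state(); im,d=bot.capture("wrist"); cv2.imwrite(f"pics/{sys.argv[1]}.png",im); np.save(f"pics/{sys.argv[1]}d.npy",d)
P=wcloud(d,s,bot.camera_info("wrist"))
ex=s["tcp_rot"][:2,1]; ex=ex/np.hypot(*ex); ey=np.array([-ex[1],ex[0]]); p0=s["position"]
A=((P[...,:2]-p0[:2])@ex)*1e3; B=((P[...,:2]-p0[:2])@ey)*1e3; z=P[...,2]*1e3; ok=d>0
print(s["position"],s["force"])
# roller visible end beyond the board: B 33..55
m=ok&(z>40)&(z<103)&(abs(A)<140)&(B>33)&(B<52)&(abs(A)<120); q=np.c_[A[m],z[m]]
if len(q)>50:
    g=minimize(lambda t:np.abs(np.hypot(q[:,0]-t[0],q[:,1]-t[1])-45).sum(),[np.median(q[:,0]),58],method="Nelder-Mead"); print("roller A,z",len(q),g.x,g.fun/len(q))
m=ok&(z>47)&(z<72)&(B>60)&(B<80); q=np.c_[A[m],B[m],z[m]]
print("tall near rail",len(q),np.median(q,0) if len(q) else "")
m=ok&(abs(z-80)<3)&(B>30)&(B<76)&(A<0); print("wall outer", np.percentile(A[m],[3]) if m.sum()>50 else m.sum())
for t in ["pointer","roller"]: print(t,[(r["p"],r["bbox"]) for r in bot.find_in("wrist",t)])
E
python3 look.py w3
```

```text
[ 0.5573 -0.0765  0.1204] [-1.6092 -0.2584  5.659 ]
roller A,z 4292 [15.3862 54.9999] 10.047789901963299
tall near rail 459 [-66.8294  68.0579  59.7138]
wall outer [-80.5124]
pointer [(0.87, [379.7, 125.0, 402.4, 144.9])]
roller [(0.73, [243.2, 142.5, 361.1, 205.7])]
```

View pics/w3.png

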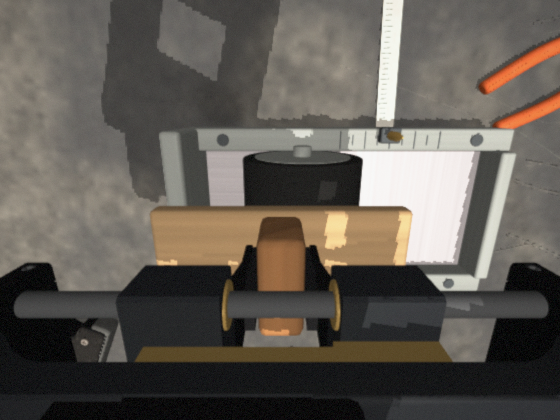

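The roller follows under the board: stub at (302,150), pointer saddle at (384,136). The slope is coming up, so I'll go on in small steps watching the force.

>>> servo_tool:
  increments:
    - [1,[0,4,0],0]
    - [1,[0,0,0],0]

```text
time_s: 12.82
position: [0.5567, -0.0726, 0.1204]
tcp_rot: [[-0.99, -0.144, 0.001], [-0.144, 0.99, -0.001], [-0.001, -0.001, -1.0]]
force: [-1.0, -0.6, 5.4]
opening: 0.27
```

>>> servo_tool:
  increments:
    - [1,[0,4,0],0]
    - [1,[0,0,0],0]

```text
time_s: 13.08
position: [0.5562, -0.069, 0.1207]
tcp_rot: [[-0.989, -0.145, 0.001], [-0.145, 0.989, -0.001], [-0.001, -0.002, -1.0]]
force: [-1.9, -1.2, 6.9]
opening: 0.272
```

>>> servo_tool:
  increments:
    - [1,[0,4,0],0]
    - [1,[0,0,0],0]

```text
time_s: 13.32
position: [0.5557, -0.0651, 0.121]
tcp_rot: [[-0.989, -0.145, 0.001], [-0.145, 0.989, -0.002], [-0.001, -0.002, -1.0]]
force: [-2.3, -2.6, 8.9]
opening: 0.274
```

>>> servo_tool:
  increments:
    - [1,[0,4,-0.5],0]
    - [1,[0,4,-0.28],0]

```text
time_s: 13.58
position: [0.5546, -0.0574, 0.1215]
tcp_rot: [[-0.99, -0.144, 0.001], [-0.144, 0.99, -0.002], [-0.001, -0.002, -1.0]]
force: [-3.4, -1.6, 6.9]
opening: 0.275
```

>>> servo_tool:
  increments:
    - [1,[0,4,-0.28],0]
    - [1,[0,4,-0.28],0]

```text
time_s: 13.82
position: [0.5534, -0.0494, 0.1221]
tcp_rot: [[-0.99, -0.144, 0.001], [-0.144, 0.99, -0.002], [-0.001, -0.002, -1.0]]
force: [-1.9, -2.2, 7.2]
opening: 0.274
```

>>> servo_tool:
  increments:
    - [1,[0,4,-0.28],0]
    - [1,[0,4,-0.28],0]

```text
time_s: 14.08
position: [0.5523, -0.0415, 0.1226]
tcp_rot: [[-0.99, -0.144, 0.001], [-0.144, 0.99, -0.002], [-0.001, -0.002, -1.0]]
force: [-2.5, -1.3, 7.6]
opening: 0.275
```

>>> servo_tool:
  increments:
    - [1,[0,4,-0.38],0]
    - [1,[0,4,-0.28],0]

```text
time_s: 14.32
position: [0.5511, -0.0336, 0.1232]
tcp_rot: [[-0.99, -0.144, 0.001], [-0.144, 0.99, -0.002], [-0.001, -0.002, -1.0]]
force: [-2.1, -2.2, 7.5]
opening: 0.277
```

>>> servo_tool:
  increments:
    - [1,[0,4,-0.3],0]
    - [1,[0,4,-0.28],0]

```text
time_s: 14.58
position: [0.5499, -0.0257, 0.1238]
tcp_rot: [[-0.99, -0.144, 0.001], [-0.144, 0.99, -0.002], [-0.001, -0.002, -1.0]]
force: [-1.7, -1.5, 6.3]
opening: 0.273
```

>>> servo_tool:
  increments:
    - [1,[0,4,-0.28],0]
    - [1,[0,4,-0.28],0]

```text
time_s: 14.82
position: [0.5488, -0.0177, 0.1243]
tcp_rot: [[-0.99, -0.144, 0.001], [-0.144, 0.99, -0.002], [-0.001, -0.002, -1.0]]
force: [-2.3, -1.0, 6.8]
opening: 0.269
```

>>> servo_tool:
  increments:
    - [1,[0,4,-0.28],0]
    - [1,[0,4,-0.28],0]

```text
time_s: 15.08
position: [0.5477, -0.0098, 0.1249]
tcp_rot: [[-0.989, -0.145, 0.001], [-0.145, 0.989, -0.002], [-0.001, -0.002, -1.0]]
force: [-2.8, -1.9, 6.4]
opening: 0.28
```

>>> servo_tool:
  increments:
    - [1,[0,4,-0.28],0]
    - [1,[0,4,-0.28],0]

```text
time_s: 15.32
position: [0.5465, -0.0019, 0.1254]
tcp_rot: [[-0.99, -0.145, 0.001], [-0.145, 0.99, -0.002], [-0.001, -0.002, -1.0]]
force: [-2.4, -1.5, 7.0]
opening: 0.273
```

>>> servo_tool:
  increments:
    - [1,[0,4,-0.28],0]
    - [1,[0,2,-0.14],0]

```text
time_s: 15.58
position: [0.5456, 0.0041, 0.1258]
tcp_rot: [[-0.989, -0.145, 0.001], [-0.145, 0.989, -0.002], [-0.001, -0.002, -1.0]]
force: [-1.8, -1.6, 6.0]
opening: 0.277
```

```bash
python3 look.py w4
```

```text
[0.5456 0.0041 0.1258] [-1.7545 -1.6281  6.0162]
roller A,z 2366 [-24.7425  60.3117] 12.360575563244227
tall near rail 632 [-148.4898   67.3159   61.5859]
wall outer [-161.8876]
pointer [(0.65, [278.3, 124.8, 297.6, 144.7])]
roller [(0.98, [186.2, 145.3, 309.4, 204.7])]
```

View pics/w4.png

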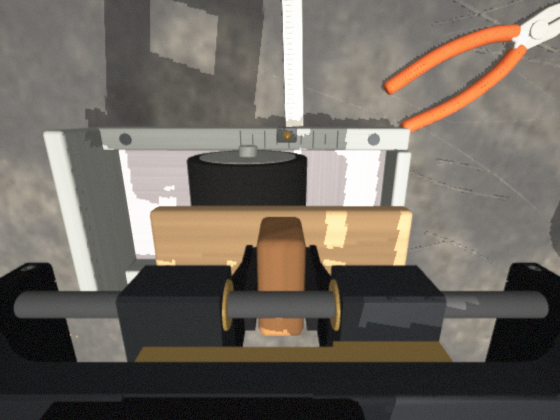

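The stub is now at (248,151) and the pin at (287,136), so the roller is still short of the mark. I'll measure the gap between them.

```bash
cat > gap.py <<'E'
from h import *
import sys
def gap(name,s=None,tcp=None,rot=None):
    d=np.load(f"pics/{name}d.npy"); P=wcloud(d,dict(position=tcp,tcp_rot=rot),bot.camera_info("wrist"))
    ex=rot[:2,1]/np.hypot(*rot[:2,1]); ey=np.array([-ex[1],ex[0]])
    A=((P[...,:2]-tcp[:2])@ex)*1e3; B=((P[...,:2]-tcp[:2])@ey)*1e3; z=P[...,2]*1e3; ok=d>0
    wm=ok&(abs(z-80)<3)&(B>20)&(B<76)&(A<20); aw=np.percentile(A[wm],3) if wm.sum()>50 else np.nan
    m=ok&(z>48)&(B>62)&(B<82)&(z<75)&(A>aw+40 if aw==aw else A>-140)&(A<100); q=np.c_[A[m],B[m],z[m]]
    print("pin pts",len(q),q.mean(0)if len(q) else "", "hi",q[q[:,2]>58].mean(0) if (q[:,2]>58).any() else "")
    m2=ok&(z>39)&(z<47)&(B>60)&(B<80)&(A>aw+60 if aw==aw else A>-140)&(A<100); q=np.c_[A[m2],B[m2]]
    if len(q): print("saddle",len(q),np.median(q,0),np.percentile(q,[3,97],axis=0).ravel())
    m=ok&(z>66)&(z<104)&(B>33)&(B<53)&(A>(aw+25 if aw==aw else -140))&(A<100); q=np.c_[A[m],z[m]]
    g=minimize(lambda t:np.abs(np.hypot(q[:,0]-t[0],q[:,1]-t[1])-45).sum(),[np.median(q[:,0]),60],method="Nelder-Mead"); print("roller",len(q),g.x,g.fun/len(q))
    m=ok&(z>45)&(z<75)&(B>56.3)&(B<61.5)&(abs(A-g.x[0])<12); q=np.c_[A[m],B[m],z[m]]; print("stub",len(q),q.mean(0) if len(q) else "",np.percentile(q[:,0],[3,97]) if len(q) else "")
    print("wall",aw)
if __name__=="__main__":
    s=bot.read_state(); gap(sys.argv[1],tcp=s["position"],rot=s["tcp_rot"])
E
python3 gap.py w4
python3 - <<'E'
import cv2
im=cv2.imread("pics/w4.png")[110:215,170:420]; cv2.imwrite("pics/w4z.png",cv2.resize(im,None,fx=3.2,fy=3.2))
E
```

```text
pin pts 123 [-8.1485 67.085  61.4537] hi [-9.1189 66.6653 63.431 ]
saddle 244 [ 4.7587 70.5751] [-2.8113 64.2842 12.3581 75.8542]
roller 2459 [-24.9206  60.364 ] 0.3643719775029179
stub 128 [-24.3673  58.9434  66.224 ] [-30.8691 -18.3244]
wall -161.8198838120839
```

View pics/w4z.png

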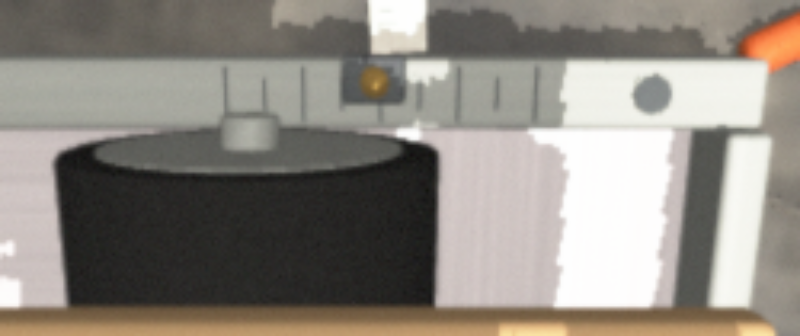

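>>> servo_tool:
  increments:
    - [1,[0,4,-0.28],0]
    - [1,[0,4,-0.28],0]
    - [1,[0,3.5,-0.25],0]

```text
time_s: 16.1
position: [0.544, 0.0155, 0.1265]
tcp_rot: [[-0.99, -0.144, 0.001], [-0.144, 0.99, -0.002], [-0.001, -0.002, -1.0]]
force: [-2.3, -1.0, 5.5]
opening: 0.269
```

>>> servo_tool:
  increments:
    - [1,[0,4,-0.22],0]
    - [1,[0,4,-0.14],0]

```text
time_s: 16.35
position: [0.5428, 0.0236, 0.1268]
tcp_rot: [[-0.99, -0.144, 0.001], [-0.144, 0.99, -0.001], [-0.001, -0.001, -1.0]]
force: [-2.4, 0.6, 5.0]
opening: 0.275
```

>>> servo_tool:
  increments:
    - [1,[0,5,-0.07],0]
    - [1,[0,3,0],0]

```text
time_s: 16.6
position: [0.5416, 0.0319, 0.1268]
tcp_rot: [[-0.99, -0.144, 0.001], [-0.144, 0.99, -0.001], [-0.001, -0.001, -1.0]]
force: [-1.3, 0.3, 5.1]
opening: 0.274
```

>>> servo_tool:
  increments:
    - [1,[0,4,0],0]
    - [1,[0,4,0],0]

```text
time_s: 16.85
position: [0.5405, 0.0397, 0.1268]
tcp_rot: [[-0.99, -0.144, 0.001], [-0.144, 0.99, -0.001], [-0.001, -0.001, -1.0]]
force: [-1.9, -0.1, 4.5]
opening: 0.271
```

>>> servo_tool:
  increments:
    - [1,[0,4,0],0]
    - [1,[0,4,0],0]
    - [1,[0,4,0],0]
    - [1,[0,4,0],0]
    - [1,[0,0,0],0]

```text
time_s: 17.48
position: [0.5382, 0.0558, 0.1267]
tcp_rot: [[-0.989, -0.145, 0.001], [-0.145, 0.989, -0.001], [-0.001, -0.001, -1.0]]
force: [-0.6, -0.3, 5.1]
opening: 0.276
```

```bash
python3 look.py w5; python3 gap.py w5
```

```text
[0.5382 0.0558 0.1267] [-0.5864 -0.3384  5.0557]
roller A,z 2212 [-50.9167  61.3035] 8.665887337363536
tall near rail 772 [-200.6331   67.1511   60.9279]
wall outer [-202.3619]
pointer [(0.8, [210.8, 123.5, 234.8, 144.2])]
roller [(0.98, [151.9, 147.1, 272.9, 206.0]), (0.43, [524.6, 188.3, 560.0, 275.8])]
pin pts 134 [-47.9336  67.4388  61.0085] hi [-48.484   66.6822  64.0367]
saddle 240 [-44.9451  70.5282] [-54.9956  64.1414 -39.718   75.8518]
roller 2199 [-51.1001  61.356 ] 0.36406898843037316
stub 135 [-49.7847  58.9625  66.8102] [-56.9553 -44.2744]
wall -204.167098671587
```

>>> servo_tool:
  increments:
    - [1,[0,3,0],0]
    - [1,[0,3,0],0]
    - [1,[0,1.2,0],0]
    - [1,[0,0,0],0]

```text
time_s: 18.12
position: [0.5371, 0.0628, 0.1267]
tcp_rot: [[-0.99, -0.144, 0.001], [-0.144, 0.99, -0.001], [-0.001, -0.001, -1.0]]
force: [-0.9, -0.5, 5.3]
opening: 0.273
```

```bash
python3 look.py w6; python3 gap.py w6
python3 - <<'E'
import cv2
im=cv2.imread("pics/w6.png")[110:215,120:370]; cv2.imwrite("pics/w6z.png",cv2.resize(im,None,fx=3.2,fy=3.2))
E
```

```text
[0.5371 0.0628 0.1267] [-0.894  -0.4727  5.3203]
roller A,z 2184 [-54.4593  61.2776] 8.315208823316054
tall near rail 586 [-207.4516   66.8408   57.722 ]
wall outer [-94.1646]
pointer [(0.74, [201.0, 123.1, 222.2, 144.6])]
roller [(0.89, [145.8, 145.2, 269.8, 207.4]), (0.52, [316.3, 0.0, 521.0, 134.1])]
pin pts 109 [-52.5369  67.9464  60.1456] hi [-52.5905  67.2751  63.3545]
saddle 5 [14.4638 63.0264] [12.9397 62.2286 16.7469 67.7423]
roller 1506 [-54.6045  61.3186] 0.41732724845780256
stub 136 [-53.4426  58.9943  67.057 ] [-60.4526 -47.8405]
wall -94.90622659638925
```

View pics/w6z.png

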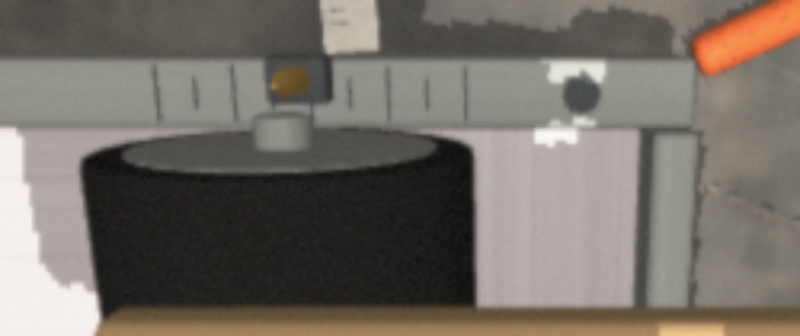

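Saddle −54.5 and roller −54.6 agree. I'll lift straight up, gently at first.

>>> servo_tool:
  increments:
    - [1,[0,0,-0.4],0]
    - [1,[0,0,-0.4],0]
    - [1,[0,0,-0.6],0]
    - [1,[0,0,-2],0]
    - [1,[0,0,-5],0]

```text
time_s: 18.9
position: [0.5363, 0.0628, 0.1342]
tcp_rot: [[-0.99, -0.144, -0.002], [-0.144, 0.99, 0.0], [0.001, 0.0, -1.0]]
force: [-0.9, 0.2, -2.8]
opening: 0.273
```

>>> servo_tool:
  increments:
    - [1,[0,0,-20],0]
    - [1,[0,-20,-10],0]
    - [1,[0,-34,0],0]
    - [1,[0,0,0],0]
    - [1,[0,0,0],0]

```text
time_s: 19.52
position: [0.5443, 0.0087, 0.1645]
tcp_rot: [[-0.99, -0.142, -0.001], [-0.142, 0.99, 0.0], [0.001, 0.0, -1.0]]
force: [-0.4, 0.3, -3.1]
opening: 0.271
```

```bash
python3 look.py w7; python3 gap.py w7
python3 - <<'E'
import cv2
im=cv2.imread("pics/w7.png")[90:215,160:410]; cv2.imwrite("pics/w7z.png",cv2.resize(im,None,fx=3.2,fy=3.2))
E
```

```text
[0.5443 0.0087 0.1645] [-0.418   0.2757 -3.0926]
roller A,z 1587 [ 0.1959 61.3416] 8.831561819662182
tall near rail 403 [-153.3836   67.3964   61.8791]
wall outer [-166.5892]
pointer [(0.78, [273.6, 124.6, 289.4, 138.1])]
roller [(0.85, [229.2, 140.5, 333.1, 208.7])]
pin pts 76 [-0.3426 67.1346 61.1037] hi [-0.4135 66.6927 62.8716]
saddle 172 [ 0.1582 69.7908] [-7.6831 63.8725  7.1125 74.6643]
roller 1590 [ 0.001  61.2944] 0.36676590898043787
stub 99 [ 0.1678 58.9124 67.0996] [-6.3286  6.6906]
wall -166.61264180878152
```

View pics/w7z.png

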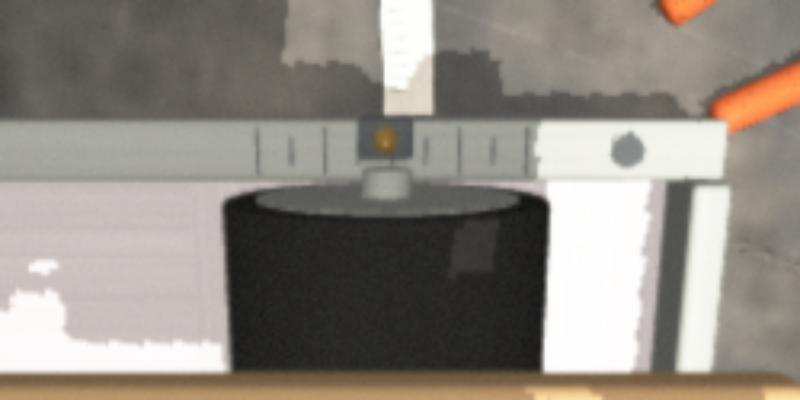

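From almost straight above, the pin (zoom 386,138) and the stub (387,183) line up. The numbers are roller 0.0, pin −0.3 and saddle −0.3 mm, so it's on the mark. Now I'll put the board down on the free bench to the right of the ramp.

>>> servo_tool:
  increments:
    - [1,[11.5,-46,-5],0]
    - [1,[11.5,-46,0],0]
    - [1,[11.5,-46,0],0]
    - [1,[11.5,-46,0],0]
    - [1,[11.5,-46,0],0]

```text
time_s: 20.3
position: [0.5206, -0.2272, 0.1695]
tcp_rot: [[-0.989, -0.145, -0.0], [-0.145, 0.989, 0.0], [0.0, 0.0, -1.0]]
force: [1.0, 0.1, -1.9]
opening: 0.272
```

>>> servo_tool:
  increments:
    - [1,[11.5,-46,0],0]
    - [1,[0,0,40],0]
    - [1,[0,0,40],0]
    - [1,[0,0,35],0]
    - [1,[0,0,20],0]

```text
time_s: 20.92
position: [0.5153, -0.2724, 0.0325]
tcp_rot: [[-0.989, -0.145, -0.003], [-0.145, 0.989, 0.002], [0.002, 0.002, -1.0]]
force: [-0.9, 0.1, -3.1]
opening: 0.271
```

>>> servo_tool:
  increments:
    - [1,[0,0,8],0]
    - [1,[0,0,2],0]
    - [1,[0,0,0],0]
    - [1,[0,0,0],0]

```text
time_s: 21.42
position: [0.5167, -0.2741, 0.0256]
tcp_rot: [[-0.99, -0.144, 0.002], [-0.144, 0.99, -0.001], [-0.001, -0.001, -1.0]]
force: [-0.2, -0.2, -1.6]
opening: 0.271
```

>>> servo_tool:
  increments:
    - [1,[0,0,2.5],0]
    - [1,[0,0,1],0]
    - [1,[0,0,0.5],0]
    - [1,[0,0,0],0]

```text
time_s: 21.92
position: [0.516, -0.2737, 0.0206]
tcp_rot: [[-0.99, -0.144, -0.0], [-0.144, 0.99, 0.0], [0.0, 0.0, -1.0]]
force: [0.4, -0.1, -3.1]
opening: 0.276
```

>>> servo_tool:
  increments:
    - [1,[0,0,0.5],0]
    - [1,[0,0,0],0]
    - [1,[0,0,0],0]

```text
time_s: 22.3
position: [0.516, -0.2738, 0.0205]
tcp_rot: [[-0.99, -0.144, 0.0], [-0.144, 0.99, -0.0], [-0.0, -0.0, -1.0]]
force: [-1.2, 0.7, 3.6]
opening: 0.272
```

>>> servo_tool:
  increments:
    - [0,[0,0,0],0]
    - [0,[0,0,0],0]
    - [0,[0,0,0],0]
    - [0,[0,0,0],0]
    - [0,[0,0,0],0]

```text
time_s: 22.92
position: [0.516, -0.2737, 0.0201]
tcp_rot: [[-0.99, -0.144, -0.0], [-0.144, 0.99, 0.0], [0.0, 0.0, -1.0]]
force: [0.4, 0.6, 0.6]
opening: 0.756
```

>>> servo_tool:
  increments:
    - [0,[0,0,-10],0]
    - [0,[0,0,-40],0]
    - [0,[0,0,-50],0]
    - [0,[0,0,-50],0]
    - [0,[0,0,0],0]

```text
time_s: 23.55
position: [0.5187, -0.2757, 0.1754]
tcp_rot: [[-0.99, -0.144, 0.009], [-0.144, 0.99, -0.007], [-0.007, -0.008, -1.0]]
force: [0.1, -0.6, -0.3]
opening: 0.999
```

Run:
```python
from h import *
print(bot.read_state()["position"])
th=np.deg2rad(8.15); ex=np.array([-np.sin(th),np.cos(th)]); ey=np.array([-ex[1],ex[0]]); o=np.array([.551,-.02])
for n in ["top","scene"]:
    im,d=bot.capture(n); cv2.imwrite(f"pics/{n}9.png",im); P=cloud(d,bot.camera_info(n)); ok=d>0; z=P[...,2]
    A=(P[...,:2]-o)@ex*1e3; B=(P[...,:2]-o)@ey*1e3
    m=ok&(z>.085)&(z<.11)&(abs(B)<50)&(A>-20)&(A<90); q=np.c_[A[m],z[m]*1e3]
    f=minimize(lambda t:np.abs(np.hypot(q[:,0]-t[0],q[:,1]-t[1])-45).sum(),[27,61],method="Nelder-Mead"); print(n,"roller",f.x)
    x,y=P[...,0],P[...,1]; m=ok&(z>.009)&(z<.019)&(x>.45)&(x<.6)&(y<-.18)&(y>-.4)
    m=cv2.morphologyEx(m.astype(np.uint8),cv2.MORPH_OPEN,np.ones((3,3)))>0
    pts=P[m]; print("plank",len(pts),cv2.minAreaRect((pts[:,:2]*1000).astype(np.float32)),np.median(pts[:,2]), "tilt",np.linalg.lstsq(np.c_[pts[:,:2],np.ones(len(pts))],pts[:,2],rcond=None)[0])
a=cv2.imread("pics/top9.png")[120:310,130:430]; cv2.imwrite("pics/t9.png",cv2.resize(a,None,fx=2.6,fy=2.6))
a=cv2.imread("pics/scene9.png")[110:350,180:410]; cv2.imwrite("pics/s9.png",cv2.resize(a,None,fx=2.5,fy=2.5))
```

```text
[ 0.5187 -0.2757  0.1754]
top roller [27.4006 60.997 ]
plank 391 ((514.0170288085938, -255.66360473632812), (59.47025680541992, 121.31135559082031), 8.93360710144043) 0.01370127844726172 tilt [-0.0041 -0.002   0.0152]
scene roller [29.4843 61.4283]
plank 1400 ((515.6304931640625, -274.3759460449219), (62.27278137207031, 159.53553771972656), 7.797306537628174) 0.014134789624916322 tilt [0.0123 0.0016 0.0082]
```

View pics/s9.png

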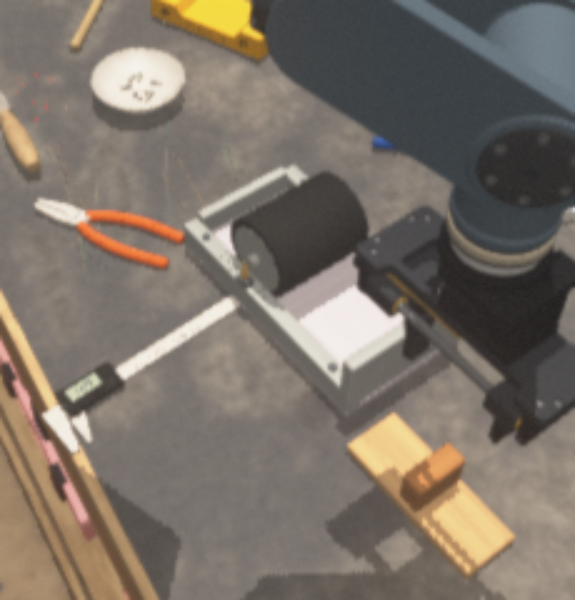

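View pics/t9.png

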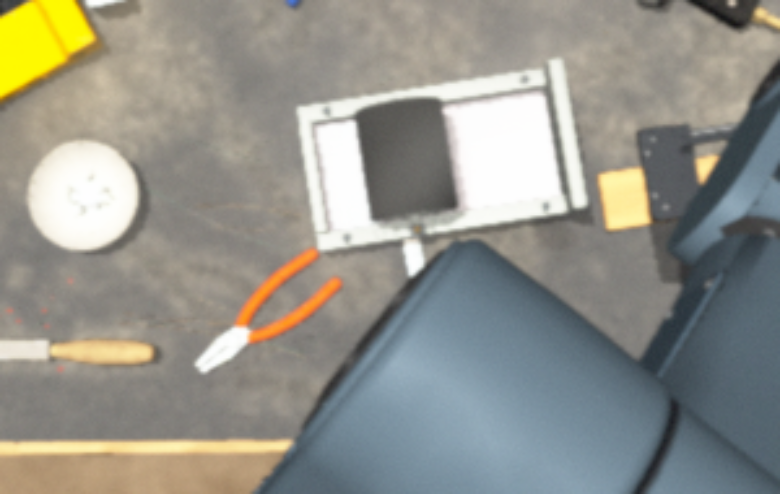

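The board lies flat and clear, and the pliers, caliper and dish haven't moved. I'll use the wrist camera once more to check the roller is still at rest on the mark.

>>> servo_tool:
  increments:
    - [0,[-11.5,46,-10],0]
    - [0,[-11.5,46,0],0]
    - [0,[-11.5,46,0],0]
    - [0,[-11.5,46,0],0]
    - [0,[-11.5,46,0],0]

```text
time_s: 24.28
position: [0.5385, -0.036, 0.1783]
tcp_rot: [[-0.99, -0.144, -0.004], [-0.144, 0.99, 0.001], [0.004, 0.002, -1.0]]
force: [0.6, 0.5, 0.4]
opening: 1.001
```

>>> servo_tool:
  increments:
    - [0,[-11.5,48,0],0]
    - [0,[0,0,0],0]
    - [0,[0,0,0],0]
    - [0,[0,0,0],0]
    - [0,[0,0,0],0]

```text
time_s: 24.9
position: [0.5443, 0.0101, 0.1799]
tcp_rot: [[-0.99, -0.142, -0.0], [-0.142, 0.99, -0.0], [0.0, 0.0, -1.0]]
force: [-0.1, -0.6, 0.4]
opening: 1.005
```

```bash
python3 look.py w8; python3 gap.py w8
python3 - <<'E'
import cv2
im=cv2.imread("pics/w8.png")[90:215,160:410]; cv2.imwrite("pics/w8z.png",cv2.resize(im,None,fx=3.2,fy=3.2))
E
```

```text
[0.5443 0.0101 0.1799] [-0.117  -0.5759  0.379 ]
roller A,z 1440 [-1.1732 61.3514] 8.828936935318987
tall near rail 466 [-155.0841   67.123    58.2114]
wall outer [-168.1638]
pointer []
roller [(0.98, [229.2, 141.1, 328.5, 279.1])]
pin pts 62 [-1.7248 68.0649 61.0848] hi [-1.735  67.441  62.8684]
saddle 161 [-1.3491 69.3699] [-9.1468 63.5601  5.4878 74.9143]
roller 1374 [-1.3938 61.5617] 0.37205077510059226
stub 88 [-1.2349 58.7602 67.3218] [-7.6783  5.1602]
wall -168.15289087055612
```

View pics/w8z.png

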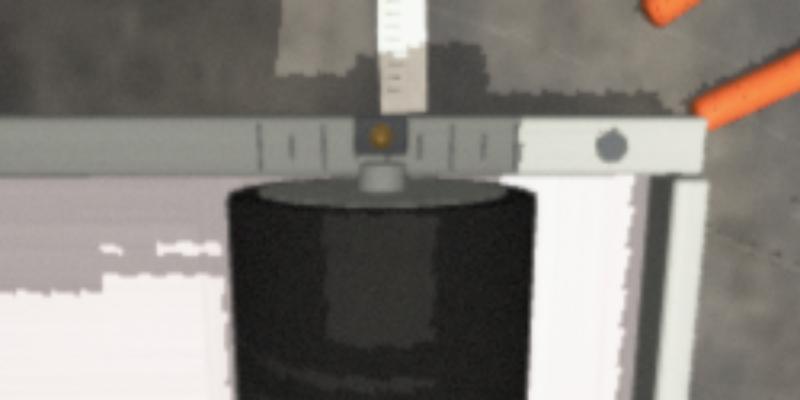

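```bash
python3 -c "
from rig import bot
print(bot.hand_in())"
```

```text
the job is handed in; nothing more can be done
None
```

The roller is on the level top beside the pointer, at rest, and the job is handed in at about 25 s. I gripped the board by its rib, laid it on the roller in the bay and rolled it up the ramp. Pressing force was about 7–11 N by the readings at the end of each move. I then lifted straight off and set the board flat on free bench to the right of the ramp.

- **On the mark:** After the lift, two wrist-camera checks about 5 s apart put the roller centre 0.3–0.4 mm uphill of the pin. It had not moved between them.
- **Roller travel:** The overview cameras made the travel about 1.4 mm longer than the wrist's 106.2 mm. That is within their 2 mm calibration, so I trusted the close view.
- **Board:** It lies flat, with its plank top at about 14 mm.
- **Other tools:** The pliers and dish look undisturbed. The arm hid most of the caliper in the last top view, but the scene view shows it in place.
- **Network miss:** The network did not find the pointer in the final wrist picture, but it is plainly visible there, lined up with the axle stub.

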